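Check-weigh a batch of portion pots on the beam scale

TASK

Check-weigh the lidded portion pots together on the beam scale: slide the scale's transport lock fully open, stand every pot upright on its empty rectangular plate, swing the arrest lever fully over so that the beam is released, give it a second or two to tip and settle, then swing the lever fully back to arrest the beam level again. Afterwards stand all the pots upright in the steel tray and slide the transport lock fully home. Touch the pots only while the beam is arrested, and leave the kitchen timer and the small shaker behind the tray where they are.

Things in the scene. Friction and masses are not known exactly. Their poses are not given: they have to be found in the camera images.
- scale: Beam scale, fixed. Origin on the table under mid-beam; frame +x to its back, +y to its left, z up. Grey base 20 mm high, x -155..60, y -135..135 mm. Goods plate at y -95; round plate with fixed dark counterpoise at y +95 (radius 42, top z 104); white dial plate (66 wide, top z 145) at x 34, y 0. Lever and transport lock stand at its front edge, x about -130.
- plate_top (a point): Middle of the upper face of the rectangular steel goods plate, at (0, -95, 76) mm in the scale's frame while arrested. Plate 196 mm long (scale x), 104 mm wide (scale y), with a lip 3 mm thick and 8 mm high all round. It stays level as the beam tips and then sinks about 10 mm. Axes as the scale's.
- beam (a joint): Beam angle, rad: 0 = level, + = goods plate down, - = counterpoise down; stops at +-0.11. The beam cannot move while arrested. Released, it tips to whichever side is heavier, and two or more pots always outweigh the counterpoise.
- arrest_lever (a joint): Lever angle, rad: 0 = beam arrested (end stop; leans 0.5 rad to the scale's -y, right), 1.0 = released (end stop; leans 0.5 rad to +y, left). Turns about an axis along scale x through (-131, 0, 44) mm in the scale's frame; about 2 to 5 N at the knob; stays where it is left. Blocked at 0 while the transport lock is home.
- lever_knob (a point): Centre of the lever's black ball knob, 20 mm diameter, on an 8 mm steel rod, 70 mm from the lever's axis; at (-131, -34, 105) mm in the scale's frame when arrested, (-131, 34, 105) when released, 114 mm high at mid-swing. It can be pushed sideways with shut fingers.
- transport_lock (a joint): Transport lock slide, m: 0 = home (locked, end stop), 0.048 = fully open (end stop). Opens toward the scale's +y (left), rubs with about 2 N, stays where it is left. It cannot be slid home while the lever is in its released position.
- lock_grip (a point): Point on the black upright grip of the transport lock, 8 mm below its top: a block 13 mm in scale x, 22 mm in scale y, top at z 58 mm, on a foot 26 x 30 mm whose top is at z 31 mm. Point at (-128, 64, 50) mm in the scale's frame when home, y 112 when open. Pinch it across scale x from above.
- tray: Low steel tray, fixed, 210 mm (its x) by 110 mm (its y), wall and floor 3 mm, rim 10 mm high. Origin on the table under its middle.
- pot_0: Lidded portion pot, white with a steel lid; all pots look alike. 50 mm diameter at the lid (z 34 to 45 mm), 44 mm at the foot, 45 mm high, 0.11 to 0.23 kg, solid. Origin at the middle of its underside. Two or three of the pots are present.
- pot_1: Lidded portion pot, white with a steel lid; all pots look alike. 50 mm diameter at the lid (z 34 to 45 mm), 44 mm at the foot, 45 mm high, 0.11 to 0.23 kg, solid. Origin at the middle of its underside. Two or three of the pots are present.
- pot_2: Lidded portion pot, white with a steel lid; all pots look alike. 50 mm diameter at the lid (z 34 to 45 mm), 44 mm at the foot, 45 mm high, 0.11 to 0.23 kg, solid. Origin at the middle of its underside. Two or three of the pots are present.
- timer: Bystander: round mechanical kitchen timer, red cap on a white foot, 66 mm across and 56 mm high. Origin at the middle of its underside. Leave alone.
- salt_shaker: Bystander: small glass shaker with a perforated grey cap, 44 mm across and 90 mm high. Origin at the middle of its underside. Leave alone.
Mind the look-alikes: they are no part of the job. What is shaped like the pot_2 but black or purple is not meant.

How it is judged:
By the outcome, as a careful person would: the job done as asked, in the order asked, and still so for the second after the job is handed in, with the robot touching nothing.
Of pot_0, pot_1, pot_2 only 2 to 3 are there at a start; the rules pass over those that are not, and their reading is None.
At some moment in a run one of pot_0, pot_1, pot_2 may be knocked a few centimetres aside while the robot is not near it.
Once in a run the grip may slacken for a moment while it holds something.
It also fails if it takes over 200 s, if anything falls off the work surface, if the arm or the gripper's body presses on something with over 40 N, if the wrist force passes 120 N, or if a joint passes its speed limit or range.

ROBOT

A 6-joint arm with a two-finger parallel gripper is mounted at the origin on a cart in front of the work surface, level with it; the furniture and walls round the work are solid. World frame = base frame: x ahead of the robot, y to its left, z up, the work surface at z = 0. Lengths are in m, angles in rad, forces in N, time in s.
With the tool pointing down it reaches from about 0.225 to 0.875 m from the base axis. Payload 3.4 kg.
Tool frame: the origin (TCP) lies between the finger pads; the fingertips stand 22 mm ahead of it and the grasp point (between the pads) lies 3 mm ahead of it (manip.finger_overhang is the distance from the TCP to the fingertips, in m); z points along the fingers, y is the line along which they close (so a half turn about z gives the same grasp; the last joint's range is limited). The gripper opens to 85 mm and grips with 20 to 120 N. Pads are 22 mm wide; open, the fingers measure 114 mm over their backs; the gripper's body (76 mm by 85 mm) begins 54 mm behind the grasp point. The pads swing forward as they close: fully open they stand 13 mm farther back than shut.
Start: joints at [1.022, 0.276, 1.505, -0, 1.361, -0.121], TCP at [0.239, 0.523, 0.253] pointing down, gripper open.
Joint ranges: [-2.89, 2.89], [-0.75, 2.08], [0.22, 2.7], [-1.18, 4.32], [0.11, 2.71], [-2.7, 2.7]. Speed limits (rad/s): [2.57, 2.57, 3.14, 3.14, 3.14, 3.14].

INTERFACE

Orientations are given as a unit quaternion [w, x, y, z].
In Python, from rig import get_state, eyes, order, manip gives the robot as it stands.
- The arm moves only by the tool drive_tool, never from a script. Its argument "rows" is a list of rows, each a list of 4 numbers: the shift along the tool's x, y, z in units of 25 mm (1.0 is 25 mm), then the turn about the tool's z in units of 6 degrees (1.0 is 6 degrees). A call has exactly 8 rows; each row is the pose to reach, as a shift and turn from the pose commanded when the call began, along the tool's axes at that moment; what a row does not reach only later rows make up. A row lasts 1/12 s, in which the tool goes at most 41.7 mm and 7.16 degrees, less where a joint would pass 70% of its speed; a pose out of reach is approached as far as the arm can. A call with a gripper value outside its range is refused whole. "grip" is the finger opening in mm, from 0 to 85.4, set as the call begins (left out, the last holds). The fingers move at their own pace and stop on an object; "newtons" is the grip in N (left out, the last holds). Time passes only in rows, so rows that repeat a pose let the fingers close, or fill a call up. It gives the time, the measured TCP pose, the force, the opening and the grip force at its end, in the units of the state.
- get_state(): the state, without advancing time (a new reading comes with each control period).
- eyes.get_image(name): name is "scene" or "top" or "wrist"; returns (picture, depth): 384x512x3 uint8, red, green, blue; 384x512 float32, m along the optical axis (not along the pixel's ray), 0 where there is no reading.
- eyes.camera_info(name): a dict with "fx", "fy", "cx", "cy" (pixels), "R" (3x3) and "t" (3): a world point X has camera coordinates R X + t. Camera axes: x right, y down, z forward; pixel columns grow to the right and rows downward; lengths in m; the calibration is good to about 2 mm. The wrist camera is an equidistant fisheye: a pixel r from the principal point sees the ray r / f radians off the axis. A picture is of the moment at which its call begins: read the wrist's pose just before it. camera_info takes no time and is no camera call; for the wrist camera it gives the pose at the moment of the call.
- order.sign_off(): hands the job in; it is judged then, once.
The state is a dict: "clock": time; "qpos": joint angles; "qd": joint speeds; "effort": joint torques, N m; "position": TCP position; "ee_rot": TCP orientation; "contact_force": force on the tool from outside, world axes, zero at the start; "moment": the same for the moment, N m; "width": finger opening in m; "gripper_force": force on a finger pad.
Only numpy, scipy, OpenCV 4.12 (cv2) and the standard library are available. Lean on these libraries where they do the work, as an engineer would, in place of code of your own. Each camera call takes 0.05 s, during which the arm holds its last target. There are 200 camera calls.

## Working session

There is one attempt and no reset: what is moved stays moved. The work goes in short steps, Python scripts to look and compute and a tool call to move; the robot and the scene stay as the last step left them, time stands still between calls to the robot, and variables do not carry over. Pictures are saved under pics/ and viewed, at most 14 in all, crops included, and the job is handed in when it is done.

Besides the shell and the picture viewer there is one more tool, called in YAML: its name, and indented under it one key for each argument. drive_tool: Moves the arm, as the interface text tells. Its arguments: {"type":"object","properties":{"rows":{"type":"array","items":{"type":"array","items":{"type":"number"}}},"grip":{"type":"number"},"newtons":{"type":"number"}},"required":["rows"]}

```bash
mkdir -p pics
cat > h.py <<'E'
import numpy as np, cv2
from rig import get_state, eyes, order, manip
def snap(n):
    im,d=eyes.get_image(n); ci=eyes.camera_info(n); return im,d,ci
def save(im,f,s=1.5):
    cv2.imwrite('pics/'+f,cv2.resize(cv2.cvtColor(im,cv2.COLOR_RGB2BGR),None,fx=s,fy=s,interpolation=cv2.INTER_CUBIC))
def ray(ci,u,v):
    R=np.array(ci['R']);t=np.array(ci['t']);o=-R.T@t
    return o,R.T@np.array([(u-ci['cx'])/ci['fx'],(v-ci['cy'])/ci['fy'],1])
def onz(ci,u,v,z):
    o,d=ray(ci,u,v); return o+d*(z-o[2])/d[2]
def cloud(ci,d):
    v,u=np.mgrid[:d.shape[0],:d.shape[1]]
    P=np.stack([(u-ci['cx'])/ci['fx']*d,(v-ci['cy'])/ci['fy']*d,d],-1)
    return (P-np.array(ci['t']))@np.array(ci['R'])
E
python3 - <<'E'
from h import *
for n in ['top','scene']:
    im,d,ci=snap(n); save(im,n+'0.png'); np.savez(n+'0.npz',im=im,d=d,**{k:np.array(v) for k,v in ci.items()})
    print(n,-np.array(ci['R']).T@np.array(ci['t']),ci['fx'],np.array(ci['R']).round(2).tolist())
s=get_state();print(s['position'],s['ee_rot'],s['clock'])
E
```

```text
top [ 0.36987    -0.17256091  1.38229728] 428.4318130167231 [[0.01, -1.0, 0.01], [-0.99, -0.01, -0.16], [0.16, -0.01, -0.99]]
scene [ 0.11380221 -0.72634026  0.88837292] 434.80393013281736 [[0.77, -0.63, -0.02], [-0.48, -0.56, -0.68], [0.42, 0.53, -0.74]]
[0.23830632 0.52282703 0.25250508] [-2.86328631e-04  2.12257613e-01  9.77213386e-01 -7.88948910e-04] 0.1
```

View pics/top0.png

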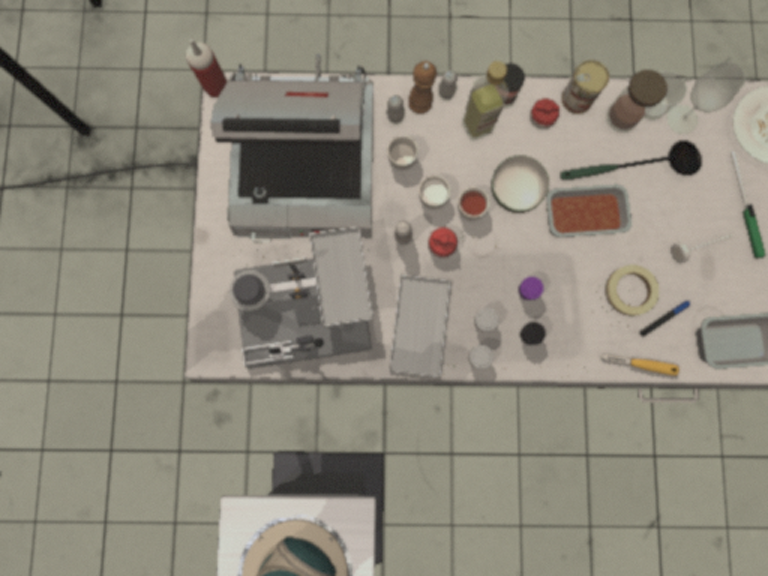

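View pics/scene0.png

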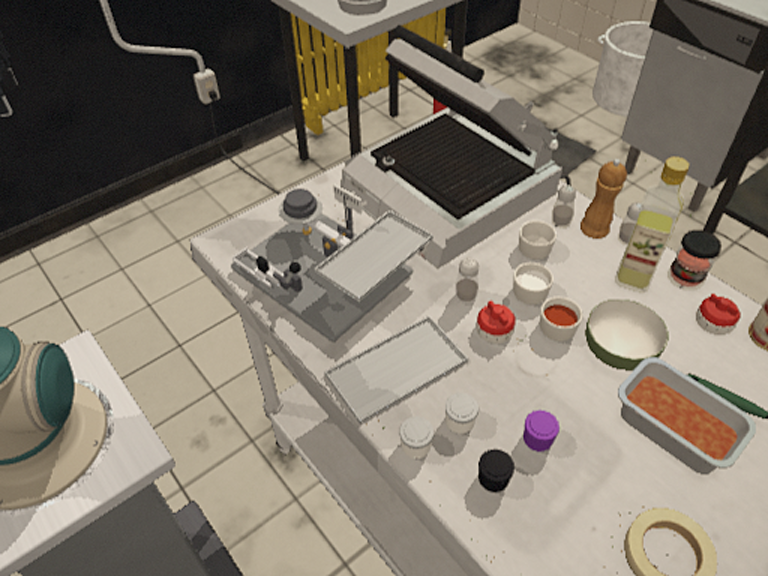

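The top view (768x576) shows two white pots with steel lids at (487,320) and (481,356). The look-alikes are a purple pot at (531,288), a black one at (533,333), bowls at (403,153), (434,193) and (474,203), and a faint white patch at (484,245). The scale is at (300,310), the tray at (421,327), the timer at (443,241) and the shaker at (403,232).

Run:
```python
from h import *
for n in ['top','scene']:
    z=np.load(n+'0.npz'); ci={k:z[k] for k in ['fx','fy','cx','cy','R','t']}; C=cloud(ci,z['d'])
    pts={'top':[(487,320),(481,356),(531,288),(533,333),(484,245),(681,252),(403,230),(443,241),(421,327),(340,277),(250,288),(319,343),(300,245),(462,392)],'scene':[(418,430),(461,408),(541,425),(530,355),(400,365),(375,258),(294,268),(262,262),(300,200)]}[n]
    for u,v in pts: print(n,u,v,C[int(v/1.5),int(u/1.5)].round(3))
    if n=='top':
        save(z['im'][140:260,140:380],'crop0.png',3.3)
```

```text
top 487 320 [ 0.518 -0.387  0.047]
top 481 356 [ 0.443 -0.373  0.045]
top 531 288 [ 0.586 -0.483  0.046]
top 533 333 [ 0.491 -0.485  0.041]
top 484 245 [ 0.689 -0.39   0.001]
top 681 252 [ 0.67  -0.812  0.033]
top 403 230 [ 0.699 -0.209  0.086]
top 443 241 [ 0.686 -0.296  0.053]
top 421 327 [ 0.505 -0.251  0.002]
top 340 277 [ 0.602 -0.08   0.077]
top 250 288 [0.57  0.099 0.102]
top 319 343 [ 0.463 -0.044  0.111]
top 300 245 [0.683 0.012 0.006]
top 462 392 [ 0.368 -0.444 -0.85 ]
scene 418 430 [ 0.443 -0.379  0.043]
scene 461 408 [ 0.516 -0.394  0.041]
scene 541 425 [ 0.585 -0.488  0.042]
scene 530 355 [ 0.698 -0.375 -0.006]
scene 400 365 [ 0.515 -0.254  0.001]
scene 375 258 [ 0.596 -0.093  0.072]
scene 294 268 [ 0.459 -0.053  0.11 ]
scene 262 262 [0.446 0.045 0.056]
scene 300 200 [0.569 0.093 0.099]
```

View pics/crop0.png

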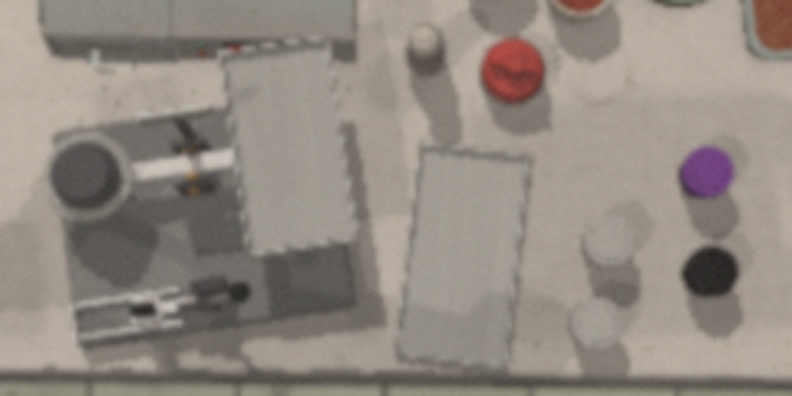

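The crop shows the two white pots at (610,240) and (597,322). The purple and black look-alikes are to the right, the plate is empty, the knob is at (238,292) and the lock grip is at (145,310). Next I fit the geometry.

```bash
cat >> h.py <<'E'
def ld(n):
    z=np.load(n+'0.npz'); ci={k:z[k] for k in ['fx','fy','cx','cy','R','t']}; return z['im'],z['d'],ci
def pots(n,im,d,ci,box=(0.3,0.8,-0.7,0.2),zr=(0.036,0.056)):
    "white lid tops: depth band + low saturation, circle of the lid"
    C=cloud(ci,d); hsv=cv2.cvtColor(im,cv2.COLOR_RGB2HSV)
    m=(C[...,2]>zr[0])&(C[...,2]<zr[1])&(C[...,0]>box[0])&(C[...,0]<box[1])&(C[...,1]>box[2])&(C[...,1]<box[3])
    k,l,st,ce=cv2.connectedComponentsWithStats(m.astype(np.uint8))
    out=[]
    for i in range(1,k):
        if st[i,4]<60: continue
        P=C[l==i]; h=np.median(hsv[l==i],0); out.append((P.mean(0).round(4),((P.max(0)+P.min(0))/2).round(4),np.ptp(P,axis=0).round(3),h,int(st[i,4])))
    return out
E
python3 - <<'E'
from h import *
for n in ['top','scene']:
    im,d,ci=ld(n); C=cloud(ci,d)
    for p in pots(n,im,d,ci): print(n,*p)
    m=(C[...,2]>0.066)&(C[...,2]<0.09)&(abs(C[...,0]-.6)<.15)&(abs(C[...,1]+.08)<.1)
    k,l,st,ce=cv2.connectedComponentsWithStats(m.astype(np.uint8)); i=1+st[1:,4].argmax(); P=C[l==i]
    print('plate',cv2.minAreaRect((P[:,:2]*1000).astype(np.float32)),P[:,2].mean())
    # counterpoise top
    m=(C[...,2]>0.09)&(C[...,2]<0.125)&(abs(C[...,0]-.57)<.07)&(abs(C[...,1]-.1)<.07); P=C[m]; print('cp',cv2.minEnclosingCircle((P[:,:2]*1000).astype(np.float32)),P.mean(0))
    # knob
    m=(C[...,2]>0.09)&(C[...,2]<0.125)&(abs(C[...,0]-.46)<.05)&(abs(C[...,1]+.04)<.05); P=C[m]; print('knob',P.mean(0),P.max(0),P.min(0))
    m=(C[...,2]>0.048)&(C[...,2]<0.07)&(abs(C[...,0]-.45)<.05)&(abs(C[...,1]-.04)<.05); P=C[m]; print('lock',P.mean(0),P.max(0),P.min(0),len(P))
    # tray
    m=(C[...,2]>0.005)&(C[...,2]<0.02)&(abs(C[...,0]-.5)<.16)&(abs(C[...,1]+.26)<.09); P=C[m]; print('tray rim',cv2.minAreaRect((P[:,:2]*1000).astype(np.float32)),len(P))
im,d,ci=ld('top')
# tray corners by pixel from crop view (px/3.3 + offset)
for u,v in [(422,150),(530,158),(508,366),(399,357)]: print(onz(ci,140+u/3.3,140+v/3.3,0.01).round(4))
print('plate')
for u,v in [(224,54),(328,41),(355,240),(251,254)]: print(onz(ci,140+u/3.3,140+v/3.3,0.084).round(4))
print('base')
for u,v in [(53,132),(80,347),(354,304)]: print(onz(ci,140+u/3.3,140+v/3.3,0.02).round(4))
E
```

```text
top [ 0.7683 -0.363   0.0409] [ 0.7706 -0.3623  0.0427] [0.059 0.066 0.013] [ 16.   44.5 151.5] 76
top [ 0.759  -0.6118  0.0404] [ 0.756  -0.6089  0.0459] [0.088 0.154 0.02 ] [  9. 136. 124.] 835
top [ 0.6875 -0.296   0.043 ] [ 0.6897 -0.2971  0.0461] [0.059 0.058 0.02 ] [  2.  146.  148.5] 228
top [0.7    0.071  0.0455] [0.6939 0.0685 0.0461] [0.028 0.174 0.02 ] [17.5 27.  97. ] 184
top [ 0.5891 -0.4833  0.0443] [ 0.5895 -0.4832  0.0441] [0.046 0.048 0.016] [144. 118. 126.] 186
top [ 0.5203 -0.3869  0.0441] [ 0.5203 -0.3876  0.044 ] [0.048 0.046 0.016] [ 18.  24. 159.] 193
top [ 0.4926 -0.4851  0.0436] [ 0.4928 -0.4858  0.0444] [0.048 0.049 0.015] [14. 24. 46.] 198
top [0.4613 0.0071 0.0483] [0.4636 0.0148 0.046 ] [0.038 0.078 0.02 ] [15. 16. 84.] 119
top [ 0.4419 -0.3744  0.0442] [ 0.4418 -0.3752  0.0446] [0.047 0.048 0.013] [ 18.  24. 158.] 202
plate ((625.0446166992188, -64.46701049804688), (252.9824981689453, 163.02529907226562), 1.5383098125457764) 0.0775713692051198
cp ((587.8282470703125, 82.51679229736328), 58.88906478881836) [0.5707539  0.10216517 0.10140832]
knob [ 0.46265
[... 1864 characters left out ...]
953), 53.42676544189453) [0.56976477 0.0915229  0.09964345]
knob [ 0.4601057  -0.05168189  0.10678959] [ 0.47050353 -0.04411351  0.11308696] [ 0.45176286 -0.05807655  0.09536544]
lock [0.45306031 0.03415143 0.05237983] [0.47488825 0.0584565  0.05899292] [ 0.44020443 -0.00634864  0.04850504] 49
tray rim ((533.5469970703125, -257.6947937011719), (111.89213562011719, 262.0157165527344), 84.11412811279297) 341
[ 0.6101 -0.2112  0.01  ]
[ 0.6033 -0.3177  0.01  ]
[ 0.4001 -0.2953  0.01  ]
[ 0.4076 -0.1904  0.01  ]
plate
[ 0.6868 -0.0221  0.084 ]
[ 0.7005 -0.1197  0.084 ]
[ 0.5122 -0.1479  0.084 ]
[ 0.4982 -0.0524  0.084 ]
base
[0.6221 0.15   0.02  ]
[0.4138 0.1142 0.02  ]
[ 0.4574 -0.1465  0.02  ]
```

Both pots are fixed at about (0.520,-0.389) and (0.441,-0.377), and only two are present. The scale heading is about 8.8° and its origin is about (0.585,0.006). These agree with the knob and counterpoise predictions. Moving above the lock.

drive_tool:
  rows:
    - [-0.6,-0.5,0.1,0]
    - [-1.6,-1.4,0.2,0]
    - [-2.8,-2.5,0.4,0]
    - [-4,-3.6,0.5,0]
    - [-5.2,-4.7,0.7,0]
    - [-6.4,-5.7,0.9,0]
    - [-7.3,-6.5,1,0]
    - [-7.7,-6.9,1,0]
  grip: 60
  newtons: 40

```text
clock: 0.77
position: [0.3425, 0.2829, 0.2274]
ee_rot: [-0.0, 0.213, 0.977, -0.001]
contact_force: [-0.8, -0.2, -0.4]
width: 0.0601
gripper_force: 0.0
```

drive_tool:
  rows:
    - [-0.6,-0.5,0.1,1.1]
    - [-1.6,-1.4,0.2,2.2]
    - [-2.8,-2.5,0.4,3.4]
    - [-4,-3.6,0.5,4.6]
    - [-5.2,-4.7,0.7,5.8]
    - [-6.4,-5.7,0.9,7]
    - [-7.3,-6.5,1,8.2]
    - [-7.7,-6.9,1,9.4]

```text
clock: 1.43
position: [0.4469, 0.0462, 0.2025]
ee_rot: [0.0, 0.651, 0.759, -0.001]
contact_force: [0.4, 0.4, 0.1]
width: 0.0602
gripper_force: 0.0
```

Run:
```python
from h import *
s=get_state();print(s['clock'],s['position'],s['ee_rot'],s['width'])
im,d,ci=snap('wrist'); save(im,'w1.png',1.5); np.savez('wrist0.npz',im=im,d=d,**{k:np.array(v) for k,v in ci.items()})
print(-np.array(ci['R']).T@np.array(ci['t']),ci['fx'],ci['cx'],ci['cy'],np.array(ci['R']).round(2).tolist())
```

```text
1.4333 [0.44689519 0.04616178 0.20253413] [ 3.71881722e-04  6.50859263e-01  7.59198036e-01 -6.51486774e-04] 0.06016517378561102
[0.43567691 0.12537341 0.32273216] 297.3186396354542 260.43696539865186 188.7537563026504 [[0.99, 0.15, 0.0], [0.14, -0.94, 0.32], [0.05, -0.32, -0.95]]
```

View pics/w1.png

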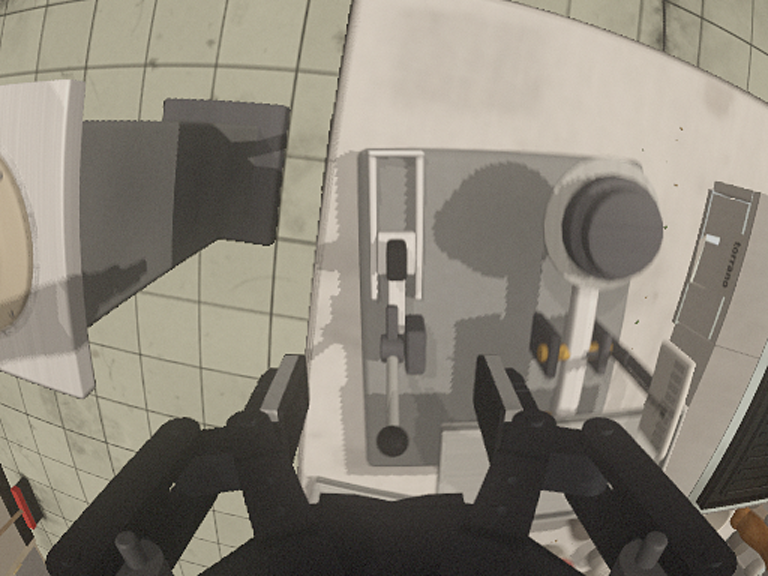

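The wrist view shows the lock grip at (397,260), the knob at (392,441) and the counterpoise at (612,228). The base front edge runs from (360,150) to (370,465).

```bash
cat >> h.py <<'E'
def fray(ci,u,v):
    R=np.array(ci['R']);t=np.array(ci['t']);o=-R.T@t
    x=(u-ci['cx'])/ci['fx'];y=(v-ci['cy'])/ci['fy'];r=np.hypot(x,y)+1e-12
    return o,R.T@np.array([np.sin(r)*x/r,np.sin(r)*y/r,np.cos(r)])
def fonz(ci,u,v,z):
    o,d=fray(ci,u,v); return o+d*(z-o[2])/d[2]
E
python3 - <<'E'
from h import *
im,d,ci=ld('wrist')
for n,u,v,z in [('grip',397,252,.058),('griptop',397,241,.058),('gripbot',397,266,.058),('knob',392,441,.105),('cp',612,228,.125),('b1',360,150,.02),('b2',370,465,.02)]:
    print(n,fonz(ci,u/1.5,v/1.5,z).round(4), d[int(v/1.5),int(u/1.5)])
g=cv2.cvtColor(im,cv2.COLOR_RGB2GRAY)
m=(g<45).astype(np.uint8); m[:, :225]=0;m[:,290:]=0;m[:145]=0;m[320:]=0
k,l,st,ce=cv2.connectedComponentsWithStats(m)
for i in range(1,k):
    if st[i,4]>40: print(st[i],ce[i])
O=np.array([.5849,.0083]);
E
```

```text
grip [0.4498 0.0578 0.058 ] 0.27161282
griptop [0.4488 0.0646 0.058 ] 0.2867182
gripbot [0.4512 0.0489 0.058 ] 0.27512732
knob [ 0.4625 -0.0481  0.105 ] 0.25175145
cp [0.5489 0.1038 0.125 ] 0.22097643
b1 [0.4167 0.1147 0.02  ] 0.29384536
b2 [ 0.4579 -0.1467  0.02  ] 0.39747903
```

drive_tool:
  rows:
    - [0.25,0.15,0.5,0]
    - [0.25,0.15,1.4,0]
    - [0.25,0.15,2.5,0]
    - [0.25,0.15,3.6,0]
    - [0.25,0.15,4.6,0]
    - [0.25,0.15,5.3,0]
    - [0.25,0.15,5.7,0]
    - [0.25,0.15,5.85,0]
  grip: 60

```text
clock: 2.15
position: [0.4466, 0.0569, 0.0552]
ee_rot: [-0.002, 0.647, 0.763, -0.001]
contact_force: [-0.5, -0.8, 0.4]
width: 0.06
gripper_force: 0.0
```

drive_tool:
  rows:
    - [0,0,0,0]
    - [0,0,0,0]
    - [0,0,0,0]
    - [0,0,0,0]
    - [0,0,0,0]
    - [0,0,0,0]
    - [0,0,0,0]
    - [0,0,0,0]
  grip: 0
  newtons: 40

```text
clock: 2.82
position: [0.4485, 0.0564, 0.0581]
ee_rot: [0.0, 0.647, 0.762, 0.0]
contact_force: [-2.1, -0.1, 5.5]
width: 0.0123
gripper_force: 39.9
```

drive_tool:
  rows:
    - [0,0,-0.1,0]
    - [0.3,0,-0.1,0]
    - [0.6,0,-0.1,0]
    - [0.95,0,-0.1,0]
    - [1.3,0,-0.1,0]
    - [1.6,0,-0.1,0]
    - [1.85,0,-0.1,0]
    - [2.05,0,-0.1,0]

```text
clock: 3.48
position: [0.4403, 0.1045, 0.0584]
ee_rot: [0.003, 0.645, 0.764, -0.003]
contact_force: [8.8, -29.5, -27.6]
width: 0.0122
gripper_force: 41.1
```

drive_tool:
  rows:
    - [0.1,0,0,0]
    - [0.1,0,0,0]
    - [0.1,0,0,0]
    - [0.1,0,0,0]
    - [0.1,0,0,0]
    - [0.1,0,0,0]
    - [0,0,0,0]
    - [0,0,0,0]

```text
clock: 4.15
position: [0.4404, 0.1041, 0.0584]
ee_rot: [0.002, 0.646, 0.763, -0.002]
contact_force: [6.1, -15.4, -26.6]
width: 0.012
gripper_force: 41.4
```

drive_tool:
  rows:
    - [0,0,0,0]
    - [0,0,0,0]
    - [0,0,0,0]
    - [0,0,-0.5,0]
    - [0,0,-1.8,0]
    - [0,0,-3.2,0]
    - [0,0,-4.6,0]
    - [0,0,-5.8,0]
  grip: 65

```text
clock: 4.82
position: [0.4402, 0.1079, 0.2081]
ee_rot: [0.001, 0.647, 0.762, 0.001]
contact_force: [0.5, -0.4, -0.1]
width: 0.0649
gripper_force: 0.0
```

drive_tool:
  rows:
    - [-0.6,0,-0.2,0]
    - [-1.8,0,-0.2,0]
    - [-3.3,-0.2,-0.2,0]
    - [-4.8,-0.2,-0.2,0]
    - [-6.4,-0.4,-0.2,0]
    - [-8,-0.5,-0.2,0]
    - [-9.6,-0.6,-0.2,0]
    - [-11,-0.8,-0.2,0]

```text
clock: 5.48
position: [0.4656, -0.1694, 0.211]
ee_rot: [0.001, 0.647, 0.762, 0.001]
contact_force: [0.3, 0.6, 0.6]
width: 0.0651
gripper_force: 0.0
```

drive_tool:
  rows:
    - [-1.4,-0.2,0,1]
    - [-2.8,-0.4,0,2]
    - [-4.2,-0.5,0,3]
    - [-5.6,-0.6,0,4]
    - [-6.8,-0.7,0,5]
    - [-7.8,-0.8,0,6]
    - [-8.4,-0.8,0,7]
    - [-8.5,-0.8,0,8]

```text
clock: 6.15
position: [0.4804, -0.3833, 0.2105]
ee_rot: [0.001, 0.903, 0.43, 0.0]
contact_force: [-0.0, 0.2, -0.1]
width: 0.0653
gripper_force: 0.0
```

drive_tool:
  rows:
    - [0,0,0,1]
    - [0,0,0,2]
    - [0,0,0,3]
    - [0,0,0,4]
    - [0,0,0,5]
    - [0,0,0,6]
    - [0,0,0,7]
    - [0,0,0,7]

```text
clock: 6.82
position: [0.4802, -0.3797, 0.2108]
ee_rot: [0.0, 0.997, 0.081, 0.001]
contact_force: [0.8, 0.3, 0.4]
width: 0.0653
gripper_force: 0.0
```

Run:
```python
from h import *
s=get_state();print(s['clock'],s['position'],s['ee_rot'],s['width'])
im,d,ci=snap('wrist'); save(im,'w2.png',1.5); np.savez('wrist0.npz',im=im,d=d,**{k:np.array(v) for k,v in ci.items()})
for n in ['top','scene']:
    im,d,ci=snap(n)
    for p in pots(n,im,d,ci,box=(.3,.66,-.55,-.2)): print(n,*p)
```

```text
6.8167 [ 0.48019218 -0.37971677  0.21080952] [1.99189655e-04 9.96730720e-01 8.07918538e-02 7.12504677e-04] 0.06529690536499035
top [ 0.442  -0.3745  0.0439] [ 0.4416 -0.3756  0.0438] [0.047 0.047 0.015] [ 18.  24. 158.] 200
scene [ 0.5172 -0.3944  0.0413] [ 0.5189 -0.3939  0.0411] [0.05  0.048 0.01 ] [ 20.  26. 181.] 347
scene [ 0.5855 -0.4903  0.0413] [ 0.5864 -0.4897  0.0415] [0.049 0.049 0.01 ] [146. 130. 152.] 377
scene [ 0.4392 -0.3813  0.0413] [ 0.4399 -0.3801  0.0412] [0.048 0.049 0.01 ] [ 20.  25. 190.] 370
scene [ 0.4894 -0.4921  0.0414] [ 0.4897 -0.4917  0.041 ] [0.049 0.049 0.01 ] [18. 24. 39.] 425
```

View pics/w2.png

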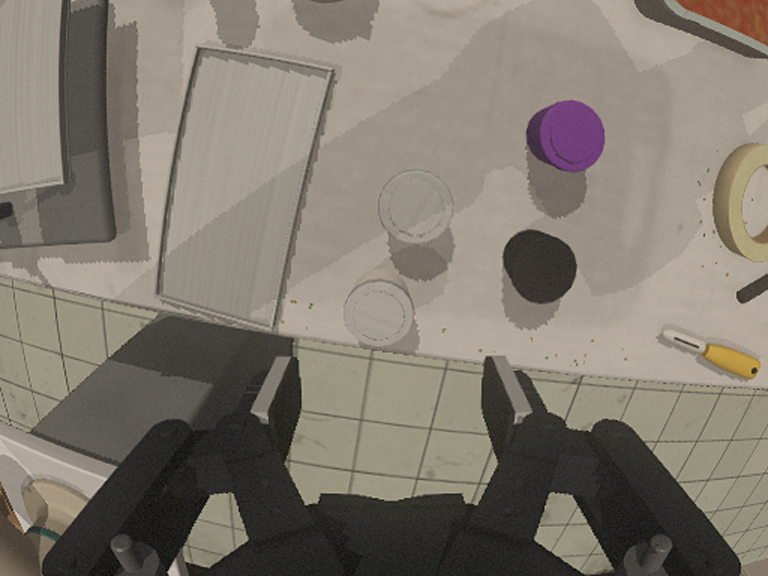

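The wrist view shows the lids at (415,206) and (378,311), with the tray corners at (198,48), (333,68), (275,328) and (158,296).

Run:
```python
from h import *
im,d,ci=ld('wrist')
for n,u,v,z in [('p1',415,206,.045),('p2',378,311,.045),('t',198,48,.01),('t',333,68,.01),('t',275,328,.01),('t',158,296,.01)]:
    print(n,fonz(ci,u/1.5,v/1.5,z).round(4))
g=cv2.GaussianBlur(cv2.cvtColor(im,cv2.COLOR_RGB2GRAY),(3,3),0)
print(cv2.HoughCircles(g[110:240,220:320],cv2.HOUGH_GRADIENT,1,30,param1=80,param2=15,minRadius=19,maxRadius=28))
```

```text
p1 [ 0.5213 -0.3897  0.045 ]
p2 [ 0.4456 -0.3775  0.045 ]
t [ 0.6145 -0.2125  0.01  ]
t [ 0.6066 -0.3184  0.01  ]
t [ 0.4029 -0.2991  0.01  ]
t [ 0.4123 -0.193   0.01  ]
[[[32.5 99.5 21.8]
  [57.5 25.5 25.2]]]
```

drive_tool:
  rows:
    - [0.4,0.2,0.4,0]
    - [0.9,0.4,1.2,0]
    - [1.3,0.6,2.3,0]
    - [1.5,0.65,3.5,0]
    - [1.5,0.65,4.7,0]
    - [1.5,0.65,5.8,0]
    - [1.5,0.65,6.5,0]
    - [1.5,0.65,6.8,0]
  grip: 72

```text
clock: 7.63
position: [0.5182, -0.389, 0.0353]
ee_rot: [-0.002, 0.997, 0.082, -0.002]
contact_force: [-0.5, 0.4, -1.3]
width: 0.072
gripper_force: 0.0
```

drive_tool:
  rows:
    - [0,0,0,0]
    - [0,0,0,0]
    - [0,0,0,0]
    - [0,0,0,0]
    - [0,0,0,0]
    - [0,0,0,0]
    - [0,0,0,0]
    - [0,0,0,0]
  grip: 30
  newtons: 60

```text
clock: 8.3
position: [0.5193, -0.3906, 0.0399]
ee_rot: [0.0, 0.997, 0.081, 0.0]
contact_force: [-0.7, 0.6, -1.3]
width: 0.0478
gripper_force: 61.8
```

drive_tool:
  rows:
    - [0,0,-0.2,0]
    - [0,0,-0.7,0]
    - [0,0,-1.5,0]
    - [0,0,-2.6,0]
    - [0,0,-3.8,0]
    - [0,0,-5,0]
    - [0,0,-6,0]
    - [0,0,-6.4,0]

```text
clock: 8.97
position: [0.5206, -0.3918, 0.2044]
ee_rot: [0.003, 0.997, 0.081, 0.003]
contact_force: [-0.1, -0.1, -0.1]
width: 0.0482
gripper_force: 61.9
```

drive_tool:
  rows:
    - [0.2,-0.3,0,0]
    - [0.6,-1,0,0]
    - [1.1,-1.9,0,0]
    - [1.7,-2.9,0,0]
    - [2.3,-3.9,0,0]
    - [2.8,-4.8,0,0]
    - [3.2,-5.5,0,0]
    - [3.4,-5.7,0,0]

```text
clock: 9.63
position: [0.5796, -0.2317, 0.1972]
ee_rot: [-0.002, 0.997, 0.083, -0.002]
contact_force: [-0.2, 0.5, -1.3]
width: 0.0479
gripper_force: 62.0
```

drive_tool:
  rows:
    - [0.2,-0.3,0,0]
    - [0.6,-1,0,0]
    - [1.1,-1.9,0,0]
    - [1.7,-2.9,0,0]
    - [2.3,-3.9,0,0]
    - [2.8,-4.8,0,0]
    - [3.2,-5.5,0,0]
    - [3.3,-5.7,0,0]

```text
clock: 10.3
position: [0.639, -0.0797, 0.1984]
ee_rot: [-0.001, 0.997, 0.082, -0.0]
contact_force: [-0.4, 0.0, -1.0]
width: 0.048
gripper_force: 62.0
```

Run:
```python
from h import *
s=get_state();print(s['clock'],s['position'],s['ee_rot'],s['width'],s['gripper_force'])
im,d,ci=snap('wrist'); save(im,'w3.png',1.5); np.savez('wrist0.npz',im=im,d=d,**{k:np.array(v) for k,v in ci.items()})
```

```text
10.3 [ 0.63896955 -0.0797178   0.19838836] [-9.13839187e-04  9.96624146e-01  8.20935011e-02 -3.64776191e-04] 0.04795628885488365 62.03425218833483
```

View pics/w3.png

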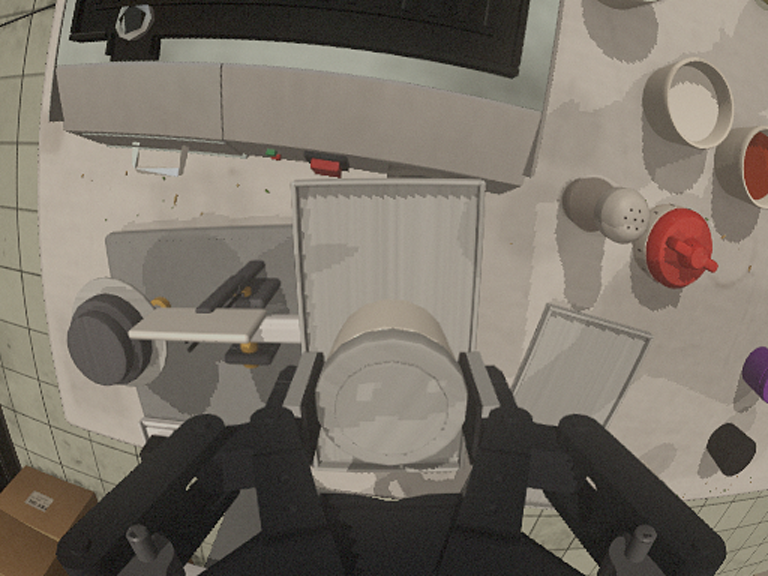

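The pot is held upright with its lid at (390,398), and it stands over the plate. The plate's rim corners are at (293,182), (485,181), (314,466) and (470,466).

Run:
```python
from h import *
im,d,ci=ld('wrist')
P=[fonz(ci,u/1.5,v/1.5,.084) for u,v in [(293,182),(485,181),(470,466),(314,466)]]
for p in P: print(p.round(4))
print(np.mean(P,0))
print('lid',fonz(ci,390/1.5,398/1.5,.205).round(4))
```

```text
[ 0.6895 -0.0196  0.084 ]
[ 0.7066 -0.1203  0.084 ]
[ 0.5186 -0.1565  0.084 ]
[ 0.501  -0.0494  0.084 ]
[ 0.60391309 -0.08645113  0.084     ]
lid [ 0.6457 -0.0793  0.205 ]
```

drive_tool:
  rows:
    - [0,0,0.3,0]
    - [0,0,0.9,0]
    - [0,0,1.6,0]
    - [0,0,2.3,0]
    - [0,0,2.8,0]
    - [0,0,3.15,0]
    - [0,0,3.3,0]
    - [0,0,3.38,0]

```text
clock: 11.02
position: [0.6371, -0.0837, 0.1149]
ee_rot: [0.0, 0.997, 0.081, -0.001]
contact_force: [-4.5, -1.1, 6.7]
width: 0.048
gripper_force: 62.5
```

drive_tool:
  rows:
    - [0,0,0,0]
    - [0,0,0,0]
    - [0,0,0,0]
    - [0,0,0,0]
    - [0,0,0,0]
    - [0,0,0,0]
    - [0,0,0,0]
    - [0,0,0,0]

```text
clock: 11.68
position: [0.639, -0.0825, 0.1155]
ee_rot: [0.0, 0.997, 0.081, 0.001]
contact_force: [0.4, -1.3, 2.0]
width: 0.0478
gripper_force: 62.3
```

drive_tool:
  rows:
    - [0,0,0,0]
    - [0,0,0,0]
    - [0,0,0,0]
    - [0,0,-0.4,0]
    - [0,0,-1.2,0]
    - [0,0,-2.2,0]
    - [0,0,-3.1,0]
    - [0,0,-3.6,0]
  grip: 66

```text
clock: 12.35
position: [0.6395, -0.0823, 0.2087]
ee_rot: [0.001, 0.997, 0.081, 0.002]
contact_force: [0.7, -0.1, 0.1]
width: 0.0659
gripper_force: 0.0
```

drive_tool:
  rows:
    - [-0.3,0.3,0,0]
    - [-0.9,1,0,0]
    - [-1.6,1.7,0,0]
    - [-2.4,2.6,0,0]
    - [-3.3,3.6,0,0]
    - [-4,4.4,0,0]
    - [-4.6,5,0,0]
    - [-4.8,5.2,0,0]
  grip: 72

```text
clock: 13.02
position: [0.5381, -0.2325, 0.2042]
ee_rot: [0.0, 0.997, 0.08, -0.001]
contact_force: [-0.3, -0.6, 0.3]
width: 0.0717
gripper_force: 0.0
```

drive_tool:
  rows:
    - [-0.3,0.3,0,0]
    - [-0.9,1,0,0]
    - [-1.6,1.7,0,0]
    - [-2.4,2.6,0,0]
    - [-3.3,3.6,0,0]
    - [-4,4.4,0,0]
    - [-4.6,5,0,0]
    - [-4.8,5.2,0,0]

```text
clock: 13.68
position: [0.4422, -0.3796, 0.2046]
ee_rot: [0.0, 0.997, 0.08, -0.001]
contact_force: [-0.0, -0.7, 0.2]
width: 0.072
gripper_force: 0.0
```

Run:
```python
from h import *
s=get_state();print(s['clock'],s['position'],s['ee_rot'],s['width'],s['gripper_force'])
for n in ['top','scene']:
    im,d,ci=snap(n)
    for p in pots(n,im,d,ci,box=(.3,.66,-.55,-.2))+pots(n,im,d,ci,box=(.5,.7,-.15,-.03),zr=(.105,.13)): print(n,*p)
```

```text
13.6833 [ 0.4421599  -0.37961187  0.20459779] [ 1.86231724e-04  9.96764917e-01  8.03704119e-02 -5.11737946e-04] 0.07197423259692762 0.0
top [ 0.6011 -0.4823  0.044 ] [ 0.6008 -0.4838  0.0437] [0.023 0.047 0.013] [145.   90.5 116. ] 78
top [ 0.6396 -0.081   0.1201] [ 0.64   -0.0813  0.1184] [0.05  0.048 0.018] [ 18.  24. 159.] 214
scene [ 0.5854 -0.4907  0.0415] [ 0.5864 -0.4895  0.041 ] [0.049 0.049 0.01 ] [146. 130. 151.] 376
scene [ 0.4391 -0.3815  0.0413] [ 0.4397 -0.3804  0.0411] [0.048 0.049 0.01 ] [ 20.  25. 190.] 375
scene [ 0.4894 -0.4919  0.0414] [ 0.4904 -0.4912  0.0412] [0.049 0.048 0.01 ] [21. 22. 38.] 423
scene [ 0.6274 -0.0825  0.1155] [ 0.6326 -0.0824  0.1135] [0.039 0.042 0.015] [ 20.  26. 188.] 121
```

drive_tool:
  rows:
    - [0,-0.05,0.4,0]
    - [0,-0.05,1.2,0]
    - [0,-0.05,2.3,0]
    - [0,-0.05,3.5,0]
    - [0,-0.05,4.7,0]
    - [0,-0.05,5.7,0]
    - [0,-0.05,6.4,0]
    - [0,-0.05,6.6,0]

```text
clock: 14.45
position: [0.4426, -0.3726, 0.0362]
ee_rot: [-0.003, 0.997, 0.082, -0.002]
contact_force: [-0.8, 0.7, 0.6]
width: 0.0719
gripper_force: 0.0
```

drive_tool:
  rows:
    - [0,0,0,0]
    - [0,0,0,0]
    - [0,0,0,0]
    - [0,0,0,0]
    - [0,0,0,0]
    - [0,0,0,0]
    - [0,0,0,0]
    - [0,0,0,0]
  grip: 30
  newtons: 60

```text
clock: 15.12
position: [0.4437, -0.3766, 0.0407]
ee_rot: [0.0, 0.997, 0.081, 0.0]
contact_force: [0.7, 0.9, 2.7]
width: 0.0478
gripper_force: 62.2
```

drive_tool:
  rows:
    - [0,0,-0.2,0]
    - [0,0,-0.7,0]
    - [0,0,-1.5,0]
    - [0,0,-2.6,0]
    - [0,0,-3.8,0]
    - [0,0,-5,0]
    - [0,0,-6,0]
    - [0,0,-6.4,0]

```text
clock: 15.78
position: [0.4446, -0.3778, 0.2042]
ee_rot: [0.003, 0.997, 0.081, 0.002]
contact_force: [0.4, -1.1, -1.2]
width: 0.0475
gripper_force: 62.1
```

drive_tool:
  rows:
    - [0.2,-0.3,0,0]
    - [0.6,-1,0,0]
    - [1.1,-1.8,0,0]
    - [1.6,-2.7,0,0]
    - [2.2,-3.6,0,0]
    - [2.7,-4.4,0,0]
    - [3.05,-5.05,0,0]
    - [3.15,-5.25,0,0]

```text
clock: 16.45
position: [0.4994, -0.2301, 0.1976]
ee_rot: [-0.002, 0.997, 0.082, -0.002]
contact_force: [-0.4, 0.8, -2.4]
width: 0.0479
gripper_force: 62.2
```

drive_tool:
  rows:
    - [0.2,-0.3,0,0]
    - [0.6,-1,0,0]
    - [1.1,-1.8,0,0]
    - [1.6,-2.7,0,0]
    - [2.2,-3.6,0,0]
    - [2.7,-4.4,0,0]
    - [3.05,-5.05,0,0]
    - [3.15,-5.25,0,0]

```text
clock: 17.12
position: [0.5567, -0.0897, 0.199]
ee_rot: [-0.001, 0.997, 0.082, -0.001]
contact_force: [0.6, -0.3, -2.0]
width: 0.0479
gripper_force: 62.3
```

drive_tool:
  rows:
    - [0,0,0.3,0]
    - [0,0,0.9,0]
    - [0,0,1.6,0]
    - [0,0,2.3,0]
    - [0,0,2.8,0]
    - [0,0,3,0]
    - [0,0,3,0]
    - [0,0,3,0]

```text
clock: 17.78
position: [0.5562, -0.0928, 0.1248]
ee_rot: [0.0, 0.997, 0.081, -0.0]
contact_force: [-0.2, 0.2, -1.9]
width: 0.048
gripper_force: 62.3
```

drive_tool:
  rows:
    - [0.05,0,0.1,0]
    - [0.05,0,0.2,0]
    - [0.05,0,0.3,0]
    - [0.05,0,0.36,0]
    - [0.05,0,0.36,0]
    - [0.05,0,0.36,0]
    - [0.05,0,0.36,0]
    - [0.05,0,0.36,0]

```text
clock: 18.45
position: [0.5577, -0.0917, 0.1163]
ee_rot: [0.0, 0.997, 0.081, 0.0]
contact_force: [-0.9, -0.9, -0.2]
width: 0.0477
gripper_force: 62.4
```

drive_tool:
  rows:
    - [0,0,0,0]
    - [0,0,0,0]
    - [0,0,0,0]
    - [0,0,-0.4,0]
    - [0,0,-1.2,0]
    - [0,0,-2.2,0]
    - [0,0,-3.1,0]
    - [0,0,-3.6,0]
  grip: 66

```text
clock: 19.12
position: [0.5589, -0.092, 0.2097]
ee_rot: [0.001, 0.997, 0.081, 0.002]
contact_force: [-0.4, 0.6, -0.9]
width: 0.066
gripper_force: 0.0
```

Run:
```python
from h import *
s=get_state();print(s['clock'],s['position'],s['ee_rot'],s['width'],s['gripper_force'])
im,d,ci=snap('scene');save(im[60:260,120:380],'s2.png',3)
```

```text
19.1167 [ 0.55891256 -0.09199782  0.20967365] [8.20098084e-04 9.96691301e-01 8.12417556e-02 2.35706306e-03] 0.06604649809853883 0.0
```

View pics/s2.png

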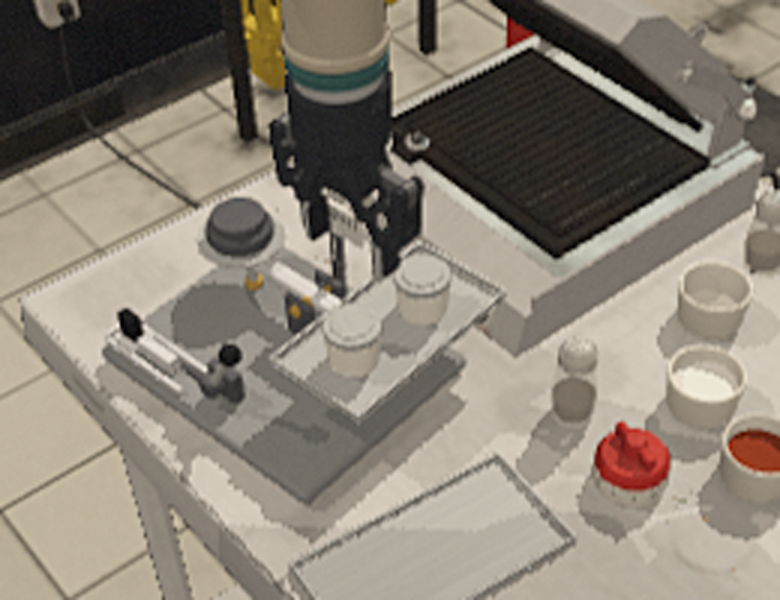

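Both pots are upright on the plate at (352,340) and (422,287), the lock is at its open end at (128,322), and the knob is at (230,355). Next I shut the fingers and go beside the knob.

drive_tool:
  rows:
    - [-0.3,-0.1,0,0]
    - [-0.8,-0.2,0,0]
    - [-1.5,-0.3,0,0]
    - [-2.2,-0.4,0,0]
    - [-2.9,-0.6,0,0]
    - [-3.4,-0.7,0,0]
    - [-3.55,-0.7,0,0]
    - [-3.55,-0.7,0,0]
  grip: 0

```text
clock: 19.83
position: [0.4659, -0.0886, 0.2057]
ee_rot: [-0.0, 0.997, 0.081, -0.0]
contact_force: [0.5, -0.4, -0.4]
width: 0.0001
gripper_force: 0.0
```

drive_tool:
  rows:
    - [0,0,0.3,0]
    - [0,0,0.9,0]
    - [0,0,1.6,0]
    - [0,0,2.3,0]
    - [0,0,3,0]
    - [0,0,3.5,0]
    - [0,0,3.7,0]
    - [0,0,3.7,0]

```text
clock: 20.5
position: [0.467, -0.0886, 0.1119]
ee_rot: [-0.001, 0.997, 0.081, -0.001]
contact_force: [-0.4, 0.5, 0.1]
width: -0.0
gripper_force: 0.0
```

Run:
```python
from h import *
s=get_state();print(s['clock'],s['position'],s['ee_rot'],s['width'],s['contact_force'])
im,d,ci=snap('wrist'); save(im,'w4.png',1.5); np.savez('wrist0.npz',im=im,d=d,**{k:np.array(v) for k,v in ci.items()})
```

```text
20.5 [ 0.46701222 -0.08858416  0.11187459] [-6.74980225e-04  9.96692530e-01  8.12515659e-02 -1.31426293e-03] -2.85945383708628e-05 [-0.40127503  0.46920567  0.06079015]
```

View pics/w4.png

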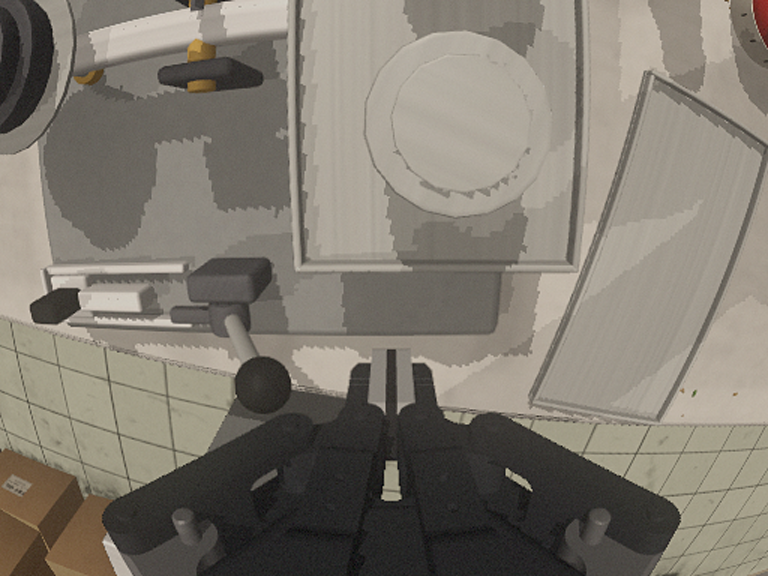

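The knob is at (263,385), in line with the shut fingertips at (391,375). Now I push it.

drive_tool:
  rows:
    - [0,-0.2,0,0]
    - [0,-0.4,0,0]
    - [0,-0.6,0,0]
    - [0,-0.8,0,0]
    - [0,-1.1,0,0]
    - [0,-1.4,0,0]
    - [0,-1.7,0,0]
    - [0,-2,0,0]

```text
clock: 21.22
position: [0.46, -0.0393, 0.1144]
ee_rot: [0.001, 0.997, 0.081, 0.001]
contact_force: [1.3, -3.0, 2.6]
width: 0.0
gripper_force: 1.4
```

drive_tool:
  rows:
    - [0,-0.2,0,0]
    - [0,-0.4,0,0]
    - [0,-0.6,0,0]
    - [0,-0.8,0,0]
    - [0,-1,0,0]
    - [0,-1.2,0,0]
    - [0,-1.4,0,0]
    - [0,-1.5,0,0]

```text
clock: 21.88
position: [0.4524, -0.0019, 0.1131]
ee_rot: [-0.0, 0.997, 0.082, -0.001]
contact_force: [1.6, -5.9, -2.8]
width: 0.0002
gripper_force: 2.8
```

drive_tool:
  rows:
    - [0,-0.1,0,0]
    - [0,-0.2,0,0]
    - [0,-0.25,0,0]
    - [0,-0.25,0,0]
    - [0,-0.25,0,0]
    - [0,-0.25,0,0]
    - [0,-0.25,0,0]
    - [0,-0.25,0,0]

```text
clock: 22.55
position: [0.4523, -0.0008, 0.1132]
ee_rot: [0.005, 0.997, 0.083, -0.0]
contact_force: [1.3, -18.5, -6.0]
width: 0.0
gripper_force: 8.5
```

At the stop. I back off, let the beam settle, and check that the plate sank.

drive_tool:
  rows:
    - [0,0.3,0,0]
    - [0,0.8,0,0]
    - [0,1.2,0,0]
    - [0,1.2,-0.8,0]
    - [0,1.2,-1.6,0]
    - [0,1.2,-2.4,0]
    - [0,1.2,-2.8,0]
    - [0,1.2,-3,0]

```text
clock: 23.22
position: [0.4577, -0.0258, 0.1903]
ee_rot: [-0.0, 0.997, 0.081, 0.002]
contact_force: [1.0, 0.2, -0.4]
width: 0.0002
gripper_force: 0.0
```

drive_tool:
  rows:
    - [0,-0.4,0,0]
    - [0,-1.2,0,0]
    - [0,-2.1,0,0]
    - [0,-3,0,0]
    - [0,-3.8,0,0]
    - [0,-4.4,0,0]
    - [0,-4.8,0,0]
    - [0,-4.8,0,0]

```text
clock: 23.88
position: [0.4361, 0.0945, 0.1877]
ee_rot: [-0.001, 0.997, 0.082, -0.001]
contact_force: [-0.2, 0.0, 0.1]
width: -0.0002
gripper_force: 0.0
```

drive_tool:
  rows:
    - [0,0,0,0]
    - [0,0,0,0]
    - [0,0,0,0]
    - [0,0,0,0]
    - [0,0,0,0]
    - [0,0,0,0]
    - [0,0,0,0]
    - [0,0,0,0]

```text
clock: 24.55
position: [0.4375, 0.0923, 0.1886]
ee_rot: [-0.0, 0.997, 0.081, 0.0]
contact_force: [0.3, -1.1, 0.2]
width: -0.0002
gripper_force: 0.0
```

Run:
```python
from h import *
s=get_state();print(s['clock'],s['position'],s['ee_rot'],s['width'],s['contact_force'])
for n in ['top','scene']:
    im,d,ci=snap(n)
    for p in pots(n,im,d,ci,box=(.5,.7,-.15,-.03),zr=(.095,.13)): print(n,*p)
    C=cloud(ci,d); m=(C[...,2]>.055)&(C[...,2]<.09)&(abs(C[...,0]-.6)<.1)&(abs(C[...,1]+.09)<.04); print('plate z',np.median(C[m],0))
    if n=='scene': save(im[60:260,120:380],'s3.png',3)
```

```text
24.55 [0.43748093 0.09234817 0.18858148] [-2.93740517e-05  9.96713206e-01  8.10109990e-02  5.06832353e-05] -0.00017155763370350685 [ 0.2983325  -1.08810993  0.20969745]
top [ 0.6105 -0.1061  0.1101] [ 0.6103 -0.1059  0.111 ] [0.047 0.049 0.013] [ 18.  24. 147.] 209
top [ 0.5549 -0.0904  0.1099] [ 0.5552 -0.0903  0.1104] [0.047 0.046 0.015] [ 18.  23. 146.] 211
plate z [ 0.60070406 -0.08186475  0.06638433]
scene [ 0.6063 -0.1143  0.1053] [ 0.6083 -0.1103  0.1031] [0.05  0.052 0.016] [ 19.  27. 173.] 248
scene [ 0.5509 -0.0984  0.1052] [ 0.5539 -0.0959  0.1032] [0.05  0.048 0.016] [ 19.   27.  173.5] 256
plate z [ 0.58187792 -0.10170159  0.06314031]
```

View pics/s3.png

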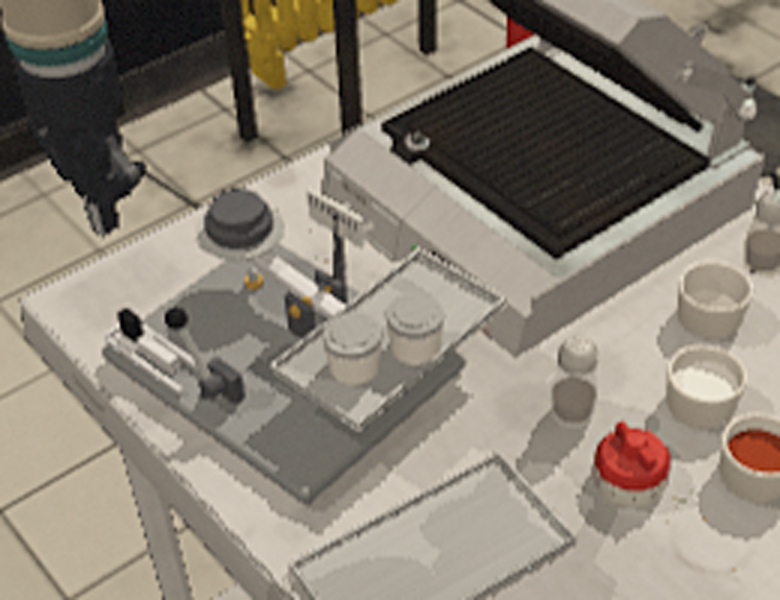

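The beam has tipped: the plate is 10 mm lower, the knob is over to the left at (177,318), and both pots are still upright on the plate. The rear pot was knocked to (415,330), but it is still on. Now I return the lever.

drive_tool:
  rows:
    - [0,0,0.3,0]
    - [0,0,0.9,0]
    - [0,0,1.6,0]
    - [0,0,2.3,0]
    - [0,0,2.8,0]
    - [0,0,3,0]
    - [0,0.3,3,0]
    - [0,0.6,3,0]

```text
clock: 25.32
position: [0.44, 0.0774, 0.1135]
ee_rot: [0.0, 0.997, 0.082, -0.0]
contact_force: [-0.3, -0.3, 0.3]
width: 0.0
gripper_force: 0.0
```

drive_tool:
  rows:
    - [0,0.3,0,0]
    - [0,0.6,0,0]
    - [0,0.8,0,0]
    - [0,1.1,0,0]
    - [0,1.4,0,0]
    - [0,1.7,0,0]
    - [0,2,0,0]
    - [0,2.3,0,0]

```text
clock: 25.98
position: [0.4493, 0.0215, 0.1141]
ee_rot: [-0.001, 0.997, 0.081, 0.0]
contact_force: [-0.4, 5.2, 3.8]
width: 0.0
gripper_force: 2.5
```

drive_tool:
  rows:
    - [0,0.3,0,0]
    - [0,0.6,0,0]
    - [0,0.9,0,0]
    - [0,1.2,0,0]
    - [0,1.5,0,0]
    - [0,1.8,0,0]
    - [0,1.9,0,0]
    - [0,1.9,0,0]

```text
clock: 26.65
position: [0.4555, -0.0235, 0.1127]
ee_rot: [-0.004, 0.997, 0.079, -0.001]
contact_force: [0.4, 13.2, -0.8]
width: 0.0001
gripper_force: 6.5
```

drive_tool:
  rows:
    - [0,0.1,0,0]
    - [0,0.15,0,0]
    - [0,0.15,0,0]
    - [0,0.15,0,0]
    - [0,0.15,0,0]
    - [0,0.15,0,0]
    - [0,0.15,0,0]
    - [0,0.15,0,0]

```text
clock: 27.32
position: [0.4555, -0.0242, 0.1126]
ee_rot: [-0.006, 0.997, 0.079, -0.002]
contact_force: [-0.4, 22.0, -0.8]
width: -0.0
gripper_force: 10.7
```

drive_tool:
  rows:
    - [0,-0.3,0,0]
    - [0,-0.8,0,0]
    - [0,-1.2,0,0]
    - [0,-1.2,-0.8,0]
    - [0,-1.2,-1.6,0]
    - [0,-1.2,-2.4,0]
    - [0,-1.2,-3,0]
    - [0,-1.2,-3.4,0]

```text
clock: 27.98
position: [0.4536, -0.001, 0.2004]
ee_rot: [0.001, 0.997, 0.081, 0.001]
contact_force: [0.2, -1.3, -0.0]
width: -0.0002
gripper_force: 0.0
```

Run:
```python
from h import *
s=get_state();print(s['clock'],s['position'],s['ee_rot'],s['width'],s['contact_force'])
im,d,ci=snap('wrist'); save(im,'w5.png',1.5); np.savez('wrist0.npz',im=im,d=d,**{k:np.array(v) for k,v in ci.items()})
for n in ['top','scene']:
    im,d,ci=snap(n)
    for p in pots(n,im,d,ci,box=(.5,.7,-.15,-.03),zr=(.095,.13)): print(n,*p)
    C=cloud(ci,d); m=(C[...,2]>.055)&(C[...,2]<.09)&(abs(C[...,0]-.6)<.1)&(abs(C[...,1]+.09)<.04); print('plate z',np.median(C[m],0))
    m=(C[...,2]>0.09)&(C[...,2]<0.13)&(abs(C[...,0]-.46)<.04)&(abs(C[...,1]+.04)<.05); P=C[m]; print('knob',P.mean(0))
```

```text
27.9833 [ 0.45360839 -0.00096864  0.20036762] [0.00119764 0.99667553 0.08145159 0.00144432] -0.00020116262697096707 [ 0.21521654 -1.26716805 -0.02749193]
top [ 0.61   -0.1065  0.1199] [ 0.611  -0.1063  0.114 ] [0.047 0.048 0.03 ] [ 18.  24. 159.] 219
top [ 0.5551 -0.0908  0.1201] [ 0.5547 -0.0895  0.1144] [0.048 0.048 0.026] [ 18.  24. 147.] 220
plate z [ 0.60471579 -0.08116695  0.07660916]
knob [ 0.46089971 -0.04519101  0.11107309]
scene [ 0.6047 -0.1167  0.1129] [ 0.6088 -0.112   0.1085] [0.05  0.05  0.026] [ 19.  26. 183.] 303
scene [ 0.5497 -0.1012  0.1131] [ 0.5531 -0.0962  0.1079] [0.048 0.05  0.025] [ 19.  27. 172.] 304
plate z [ 0.58305408 -0.0994445   0.07323794]
knob [ 0.45998992 -0.05163821  0.1068015 ]
```

View pics/w5.png

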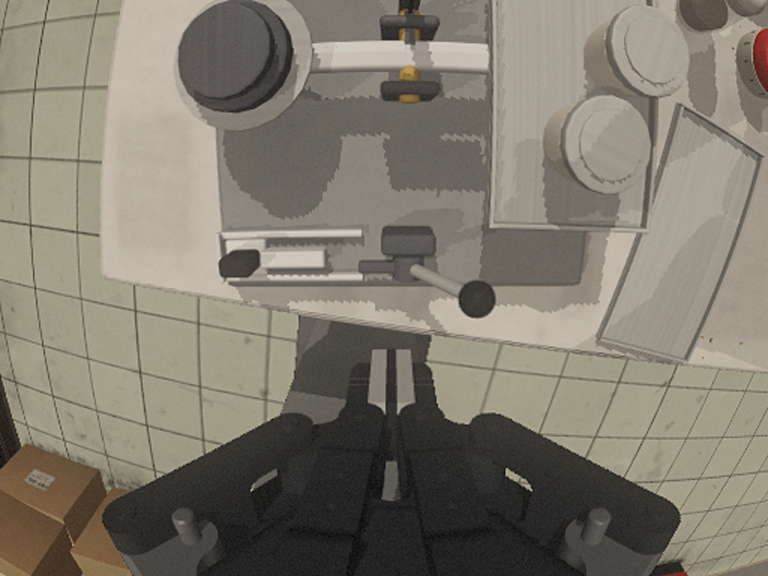

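The lever is back with the knob at (477,299) and the beam is level again (plate z 76). The pots are upright at (648,51) and (607,145). Next I carry the rear pot to the tray.

drive_tool:
  rows:
    - [0.3,0.3,0,0]
    - [1,0.9,0,0]
    - [1.9,1.8,0,0]
    - [2.9,2.7,0,0]
    - [3.9,3.7,0,0]
    - [4.8,4.5,0,0]
    - [5.4,5.1,0,0]
    - [5.5,5.2,0,0]
  grip: 66

```text
clock: 28.8
position: [0.6128, -0.1095, 0.1962]
ee_rot: [0.001, 0.997, 0.08, 0.0]
contact_force: [-0.5, -0.5, 1.3]
width: 0.0656
gripper_force: 0.0
```

drive_tool:
  rows:
    - [0,0,0,0]
    - [0,0,0,0]
    - [0,0,0,0]
    - [0,0,0,0]
    - [0,0,0,0]
    - [0,0,0,0]
    - [0,0,0,0]
    - [0,0,0,0]

```text
clock: 29.47
position: [0.6092, -0.1057, 0.1989]
ee_rot: [0.0, 0.997, 0.081, 0.0]
contact_force: [-0.1, -0.0, 0.3]
width: 0.0655
gripper_force: 0.0
```

Run:
```python
from h import *
s=get_state();print(s['clock'],s['position'],s['ee_rot'],s['width'],s['contact_force'])
im,d,ci=snap('wrist'); save(im,'w6.png',1.5); np.savez('wrist0.npz',im=im,d=d,**{k:np.array(v) for k,v in ci.items()})
g=cv2.GaussianBlur(cv2.cvtColor(im,cv2.COLOR_RGB2GRAY),(3,3),0)
c=cv2.HoughCircles(g,cv2.HOUGH_GRADIENT,1,30,param1=80,param2=20,minRadius=22,maxRadius=55)
for x in c[0]: print(x,fonz(ci,x[0],x[1],.121).round(4))
```

```text
29.4667 [ 0.6091934  -0.1057314   0.19885062] [2.87602177e-05 9.96682117e-01 8.13923392e-02 2.10290350e-04] 0.06552900839444133 [-0.08816088 -0.03342     0.26764612]
[263.5 203.5  32.2] [ 0.6141 -0.1078  0.121 ]
[127.5 229.5  53.3] [ 0.5739 -0.0049  0.121 ]
[233.5 264.5  28.8] [ 0.5593 -0.0931  0.121 ]
[ 52.5 195.5  30.1] [0.5902 0.0698 0.121 ]
[436.5  38.5  26.8] [ 0.7602 -0.2127  0.121 ]
[ 48.5 261.5  46.7] [0.5182 0.0871 0.121 ]
[444.5 133.5  26.6] [ 0.6913 -0.2356  0.121 ]
[328.5 279.5  37.7] [ 0.5558 -0.1721  0.121 ]
[265.5 267.5  29.9] [ 0.5607 -0.1184  0.121 ]
[ 52.5 102.5  46.6] [0.6686 0.0679 0.121 ]
[362.5 232.5  44.5] [ 0.6021 -0.1878  0.121 ]
[ 97.5 229.5  34.4] [0.5678 0.0237 0.121 ]
[134.5 142.5  38.9] [ 0.6445 -0.0095  0.121 ]
[387.5  90.5  33.3] [ 0.7099 -0.1794  0.121 ]
[ 24.5 207.5  34.2] [0.5716 0.1083 0.121 ]
[ 30.5 312.5  29.7] [0.4283 0.1403 0.121 ]
[487.5  82.5  23.8] [ 0.7435 -0.2704  0.121 ]
[478.5 279.5  24. ] [ 0.5634 -0.3425  0.121 ]
```

View pics/w6.png

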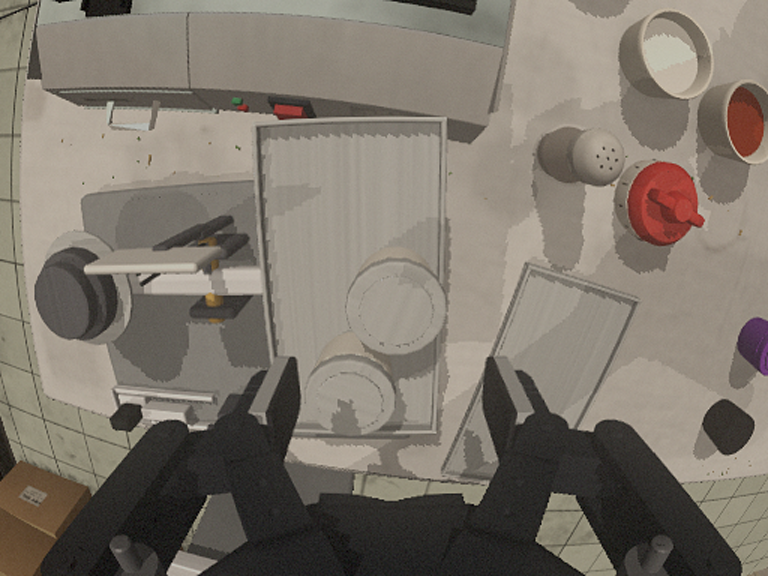

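The lids are at (395,305) and (350,395), with fingers either side of the rear pot and free of the other.

drive_tool:
  rows:
    - [0.08,0.05,0.3,0]
    - [0.08,0.05,0.9,0]
    - [0.08,0.05,1.6,0]
    - [0.08,0.05,2.3,0]
    - [0.08,0.05,2.8,0]
    - [0.08,0.05,3.15,0]
    - [0.08,0.05,3.28,0]
    - [0.08,0.05,3.28,0]

```text
clock: 30.18
position: [0.6111, -0.1068, 0.1155]
ee_rot: [-0.0, 0.997, 0.081, -0.001]
contact_force: [1.0, -0.4, 0.4]
width: 0.0661
gripper_force: 0.0
```

drive_tool:
  rows:
    - [0,0,0,0]
    - [0,0,0,0]
    - [0,0,0,0]
    - [0,0,0,0]
    - [0,0,0,0]
    - [0,0,0,0]
    - [0,0,0,0]
    - [0,0,0,0]
  grip: 30
  newtons: 60

```text
clock: 30.85
position: [0.6122, -0.1071, 0.1172]
ee_rot: [0.0, 0.997, 0.081, 0.001]
contact_force: [1.0, 0.1, 4.1]
width: 0.0477
gripper_force: 61.4
```

drive_tool:
  rows:
    - [0,0,-0.2,0]
    - [0,0,-0.6,0]
    - [0,0,-1.1,0]
    - [0,0,-1.8,0]
    - [0,0,-2.4,0]
    - [0,0,-2.9,0]
    - [0,0,-3.2,0]
    - [0,0,-3.2,0]

```text
clock: 31.52
position: [0.6122, -0.107, 0.1985]
ee_rot: [0.0, 0.997, 0.081, 0.001]
contact_force: [0.2, 0.1, -1.6]
width: 0.0478
gripper_force: 61.8
```

drive_tool:
  rows:
    - [-0.2,0.3,0,0]
    - [-0.6,1,0,0]
    - [-1.1,1.9,0,0]
    - [-1.7,2.9,0,0]
    - [-2.4,4,0,0]
    - [-2.9,4.9,0,0]
    - [-3.3,5.5,0,0]
    - [-3.35,5.6,0,0]

```text
clock: 32.18
position: [0.549, -0.262, 0.195]
ee_rot: [0.0, 0.997, 0.08, -0.002]
contact_force: [-0.3, -0.4, -1.5]
width: 0.0478
gripper_force: 61.9
```

drive_tool:
  rows:
    - [0,0,0.4,0]
    - [0,0,1.2,0]
    - [0,0,2.2,0]
    - [0,0,3.3,0]
    - [0,0,4.3,0]
    - [0,0,5.1,0]
    - [0,0,5.5,0]
    - [0,0,5.6,0]

```text
clock: 32.85
position: [0.5499, -0.2565, 0.0534]
ee_rot: [-0.002, 0.997, 0.082, -0.002]
contact_force: [0.3, -0.0, -1.6]
width: 0.0478
gripper_force: 61.9
```

drive_tool:
  rows:
    - [0,0,0,0]
    - [0,0,0.1,0]
    - [0,0,0.2,0]
    - [0,0,0.3,0]
    - [0,0,0.4,0]
    - [0,0,0.5,0]
    - [0,0,0.55,0]
    - [0,0,0.55,0]

```text
clock: 33.52
position: [0.5519, -0.2588, 0.0451]
ee_rot: [0.0, 0.997, 0.081, 0.001]
contact_force: [-3.3, 1.7, 11.1]
width: 0.0479
gripper_force: 63.0
```

drive_tool:
  rows:
    - [0,0,0,0]
    - [0,0,0,0]
    - [0,0,0,0]
    - [0,0,-0.6,0]
    - [0,0,-1.8,0]
    - [0,0,-3.3,0]
    - [0,0,-4.8,0]
    - [0,0,-6,0]
  grip: 66

```text
clock: 34.18
position: [0.552, -0.2589, 0.1952]
ee_rot: [0.001, 0.997, 0.081, 0.001]
contact_force: [1.3, -0.2, 0.6]
width: 0.0656
gripper_force: 0.0
```

drive_tool:
  rows:
    - [0.1,-0.4,-0.2,0]
    - [0.2,-1.2,-0.2,0]
    - [0.5,-2.3,-0.2,0]
    - [0.7,-3.6,-0.2,0]
    - [0.9,-4.8,-0.2,0]
    - [1.1,-5.8,-0.2,0]
    - [1.2,-6.4,-0.2,0]
    - [1.2,-6.55,-0.2,0]

```text
clock: 34.85
position: [0.5539, -0.0891, 0.197]
ee_rot: [-0.001, 0.997, 0.083, -0.001]
contact_force: [-0.2, -0.4, -0.2]
width: 0.0662
gripper_force: 0.0
```

drive_tool:
  rows:
    - [0,0,0,0]
    - [0,0,0,0]
    - [0,0,0,0]
    - [0,0,0,0]
    - [0,0,0,0]
    - [0,0,0,0]
    - [0,0,0,0]
    - [0,0,0,0]

```text
clock: 35.52
position: [0.5546, -0.0925, 0.1978]
ee_rot: [-0.0, 0.997, 0.081, 0.0]
contact_force: [-0.3, 0.1, -0.2]
width: 0.0657
gripper_force: 0.0
```

Run:
```python
from h import *
s=get_state();print(s['clock'],s['position'],s['ee_rot'],s['width'],s['contact_force'])
for n in ['top','scene']:
    im,d,ci=snap(n)
    for p in pots(n,im,d,ci,box=(.5,.7,-.15,-.03),zr=(.105,.13))+pots(n,im,d,ci,box=(.4,.62,-.32,-.18)): print(n,*p)
```

```text
35.5167 [ 0.55462265 -0.09248404  0.19776167] [-2.96336313e-05  9.96715902e-01  8.09778370e-02  3.78631351e-06] 0.0656653371754103 [-0.30818009  0.11835191 -0.24285163]
top [ 0.5506 -0.2568  0.0472] [ 0.5503 -0.2567  0.0468] [0.048 0.048 0.015] [ 18.  23. 147.] 196
scene [ 0.5511 -0.0993  0.1155] [ 0.5529 -0.0964  0.1128] [0.049 0.049 0.016] [ 20.  25. 191.] 257
scene [ 0.5469 -0.2648  0.0439] [ 0.548  -0.2632  0.0432] [0.05  0.052 0.014] [ 19.  26. 180.] 290
```

drive_tool:
  rows:
    - [0.06,0,0.3,0]
    - [0.06,0,0.9,0]
    - [0.06,0,1.6,0]
    - [0.06,0,2.3,0]
    - [0.06,0,2.8,0]
    - [0.06,0,3.1,0]
    - [0.06,0,3.24,0]
    - [0.06,0,3.24,0]

```text
clock: 36.28
position: [0.5558, -0.0918, 0.116]
ee_rot: [-0.0, 0.997, 0.081, -0.001]
contact_force: [-0.0, -0.1, 0.1]
width: 0.0657
gripper_force: 0.0
```

drive_tool:
  rows:
    - [0,0,0,0]
    - [0,0,0,0]
    - [0,0,0,0]
    - [0,0,0,0]
    - [0,0,0,0]
    - [0,0,0,0]
    - [0,0,0,0]
    - [0,0,0,0]
  grip: 30
  newtons: 60

```text
clock: 36.95
position: [0.5567, -0.092, 0.1174]
ee_rot: [0.0, 0.997, 0.081, 0.001]
contact_force: [0.6, 1.0, 4.5]
width: 0.0479
gripper_force: 61.4
```

drive_tool:
  rows:
    - [0,0,-0.2,0]
    - [0,0,-0.6,0]
    - [0,0,-1.1,0]
    - [0,0,-1.8,0]
    - [0,0,-2.4,0]
    - [0,0,-2.9,0]
    - [0,0,-3.2,0]
    - [0,0,-3.2,0]

```text
clock: 37.62
position: [0.5568, -0.0922, 0.1986]
ee_rot: [0.001, 0.997, 0.081, 0.001]
contact_force: [0.1, -0.0, -2.1]
width: 0.0474
gripper_force: 62.0
```

drive_tool:
  rows:
    - [-0.3,0.3,0,0]
    - [-0.8,1,0,0]
    - [-1.6,1.9,0,0]
    - [-2.5,3,0,0]
    - [-3.4,4.1,0,0]
    - [-4.2,5,0,0]
    - [-4.6,5.6,0,0]
    - [-4.7,5.7,0,0]

```text
clock: 38.28
position: [0.4605, -0.2545, 0.1955]
ee_rot: [0.0, 0.997, 0.079, -0.002]
contact_force: [0.4, 0.1, -2.0]
width: 0.0481
gripper_force: 62.1
```

drive_tool:
  rows:
    - [0,0,0.4,0]
    - [0,0,1.2,0]
    - [0,0,2.2,0]
    - [0,0,3.3,0]
    - [0,0,4.3,0]
    - [0,0,5.1,0]
    - [0,0,5.5,0]
    - [0,0,5.6,0]

```text
clock: 38.95
position: [0.4619, -0.2494, 0.0541]
ee_rot: [-0.002, 0.997, 0.082, -0.002]
contact_force: [-0.4, -0.1, -1.8]
width: 0.0476
gripper_force: 62.1
```

drive_tool:
  rows:
    - [0,0,0,0]
    - [0,0,0.1,0]
    - [0,0,0.2,0]
    - [0,0,0.3,0]
    - [0,0,0.4,0]
    - [0,0,0.5,0]
    - [0,0,0.54,0]
    - [0,0,0.54,0]

```text
clock: 39.62
position: [0.4635, -0.2518, 0.0451]
ee_rot: [0.0, 0.997, 0.081, 0.001]
contact_force: [-2.8, 1.7, 11.0]
width: 0.0475
gripper_force: 63.3
```

drive_tool:
  rows:
    - [0,0,0,0]
    - [0,0,0,0]
    - [0,0,0,0]
    - [0,0,-0.6,0]
    - [0,0,-1.8,0]
    - [0,0,-3.3,0]
    - [0,0,-4.8,0]
    - [0,0,-6.2,0]
  grip: 66

```text
clock: 40.28
position: [0.4631, -0.2515, 0.2]
ee_rot: [0.0, 0.997, 0.081, 0.0]
contact_force: [0.6, -0.8, -0.6]
width: 0.0661
gripper_force: 0.0
```

drive_tool:
  rows:
    - [0.1,-0.4,0,0]
    - [0.2,-1.2,0,0]
    - [0.3,-2.4,0,0]
    - [0.4,-3.7,0,0]
    - [0.5,-5,0,0]
    - [0.6,-6.2,0,0]
    - [0.7,-6.9,0,0]
    - [0.7,-7.1,0,0]
  grip: 60

```text
clock: 40.95
position: [0.4508, -0.0707, 0.1977]
ee_rot: [-0.001, 0.997, 0.083, -0.0]
contact_force: [-1.3, 0.1, 0.6]
width: 0.0602
gripper_force: 0.0
```

drive_tool:
  rows:
    - [0.1,-0.4,0,-1]
    - [0.2,-1.2,0,-2]
    - [0.3,-2.4,0,-3]
    - [0.4,-3.7,0,-4]
    - [0.5,-5,0,-5]
    - [0.6,-6.2,0,-6]
    - [0.7,-6.9,0,-7]
    - [0.7,-7.1,0,-7.5]

```text
clock: 41.62
position: [0.4403, 0.1064, 0.1979]
ee_rot: [-0.0, 0.888, 0.459, 0.0]
contact_force: [-0.1, -0.1, -0.4]
width: 0.0604
gripper_force: 0.0
```

drive_tool:
  rows:
    - [0,0,0,-1]
    - [0,0,0,-2]
    - [0,0,0,-3]
    - [0,0,0,-4]
    - [0,0,0,-5]
    - [0,0,0,-6]
    - [0,0,0,-7]
    - [0,0,0,-7.5]

```text
clock: 42.28
position: [0.4407, 0.1037, 0.1978]
ee_rot: [0.0, 0.646, 0.763, -0.0]
contact_force: [-0.0, 0.3, -0.5]
width: 0.0599
gripper_force: 0.0
```

drive_tool:
  rows:
    - [0,0,0,0]
    - [0,0,0,0]
    - [0,0,0,0]
    - [0,0,0,0]
    - [0,0,0,0]
    - [0,0,0,0]
    - [0,0,0,0]
    - [0,0,0,0]

```text
clock: 42.95
position: [0.4403, 0.1044, 0.1983]
ee_rot: [0.0, 0.647, 0.762, 0.0]
contact_force: [0.5, 0.6, 0.0]
width: 0.0599
gripper_force: 0.0
```

Run:
```python
from h import *
s=get_state();print(s['clock'],s['position'],s['ee_rot'],s['width'],s['contact_force'])
for n in ['top','scene']:
    im,d,ci=snap(n)
    for p in pots(n,im,d,ci,box=(.4,.62,-.32,-.18)): print(n,*p)
    if n=='scene': save(im[100:300,120:380],'s4.png',3)
```

```text
42.95 [0.44033779 0.10443964 0.19833811] [4.04281145e-05 6.47367605e-01 7.62177916e-01 8.62475298e-05] 0.05989846345575674 [0.51030875 0.62515161 0.0076574 ]
top [ 0.5506 -0.2568  0.0476] [ 0.5499 -0.2566  0.0466] [0.048 0.047 0.017] [ 18.  23. 147.] 197
top [ 0.4624 -0.2499  0.0471] [ 0.4621 -0.2504  0.0466] [0.047 0.047 0.015] [ 18.  23. 149.] 203
scene [ 0.5468 -0.2648  0.0436] [ 0.5485 -0.2634  0.0429] [0.05  0.051 0.013] [ 19.  26. 177.] 291
scene [ 0.4591 -0.2577  0.0437] [ 0.4605 -0.2545  0.0426] [0.049 0.051 0.013] [ 19.  26. 175.] 320
```

View pics/s4.png

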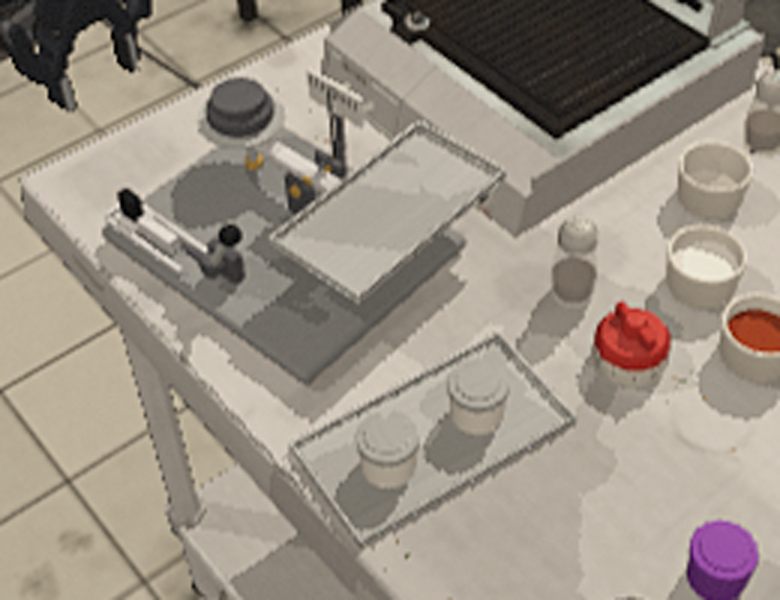

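Both pots stand upright in the tray at (387,450) and (477,397), the plate is empty and the lever is arrested. The lock grip at (130,203) is still open, so I close it now.

drive_tool:
  rows:
    - [0,0,0.5,0]
    - [0,0,1.3,0]
    - [0,0,2.3,0]
    - [0,0,3.4,0]
    - [0,0,4.4,0]
    - [0,0,5.1,0]
    - [0,0,5.45,0]
    - [0,0,5.55,0]
  grip: 60

```text
clock: 43.72
position: [0.4394, 0.1043, 0.0582]
ee_rot: [-0.001, 0.647, 0.762, -0.001]
contact_force: [0.3, -0.3, -0.1]
width: 0.0599
gripper_force: 0.0
```

drive_tool:
  rows:
    - [0,0,0,0]
    - [0,0,0,0]
    - [0,0,0,0]
    - [0,0,0,0]
    - [0,0,0,0]
    - [0,0,0,0]
    - [0,0,0,0]
    - [0,0,0,0]
  grip: 0
  newtons: 40

```text
clock: 44.38
position: [0.4405, 0.1044, 0.0608]
ee_rot: [0.0, 0.647, 0.762, 0.0]
contact_force: [-2.0, -0.2, 5.3]
width: 0.012
gripper_force: 39.4
```

drive_tool:
  rows:
    - [0,0,0,0]
    - [-0.3,0,0,0]
    - [-0.6,0,0,0]
    - [-0.95,0,0,0]
    - [-1.3,0,0,0]
    - [-1.6,0,0,0]
    - [-1.85,0,0,0]
    - [-2.05,0,0,0]

```text
clock: 45.05
position: [0.4484, 0.0563, 0.0608]
ee_rot: [-0.002, 0.649, 0.76, 0.003]
contact_force: [-3.1, 24.4, 8.9]
width: 0.0122
gripper_force: 40.0
```

drive_tool:
  rows:
    - [-0.1,0,0,0]
    - [-0.1,0,0,0]
    - [-0.1,0,0,0]
    - [-0.1,0,0,0]
    - [-0.1,0,0,0]
    - [-0.1,0,0,0]
    - [0,0,0,0]
    - [0,0,0,0]

```text
clock: 45.72
position: [0.4484, 0.0567, 0.0608]
ee_rot: [-0.001, 0.648, 0.761, 0.002]
contact_force: [-1.8, 11.0, 6.6]
width: 0.0121
gripper_force: 39.6
```

drive_tool:
  rows:
    - [0,0,0,0]
    - [0,0,0,0]
    - [0,0,0,0]
    - [0,0,-0.5,0]
    - [0,0,-1.8,0]
    - [0,0,-3.2,0]
    - [0,0,-4.6,0]
    - [0,0,-5.8,0]
  grip: 60

```text
clock: 46.38
position: [0.4489, 0.0533, 0.2069]
ee_rot: [0.001, 0.648, 0.762, 0.0]
contact_force: [1.0, -0.0, -0.7]
width: 0.0598
gripper_force: 0.0
```

drive_tool:
  rows:
    - [0.5,0,0,0]
    - [1.5,0,0,0]
    - [2.8,0,0,0]
    - [4,0,0,0]
    - [5,0,0,0]
    - [5.6,0,0,0]
    - [6,0,0,0]
    - [6,0,0,0]

```text
clock: 47.05
position: [0.4242, 0.203, 0.2045]
ee_rot: [-0.0, 0.647, 0.763, 0.0]
contact_force: [0.9, 0.4, 0.0]
width: 0.0601
gripper_force: 0.0
```

Run:
```python
from h import *
s=get_state();print(s['clock'],s['position'],s['contact_force'])
im,d,ci=snap('scene'); save(im[100:300,120:380],'s5.png',3)
for p in pots('scene',im,d,ci,box=(.4,.62,-.32,-.18)): print(*p)
```

```text
47.05 [0.42415965 0.20296838 0.20453692] [0.91770682 0.40965534 0.0144236 ]
[ 0.5468 -0.2646  0.0438] [ 0.5484 -0.2632  0.0449] [0.049 0.049 0.017] [ 19.  26. 176.] 288
[ 0.4592 -0.2577  0.0437] [ 0.4612 -0.2558  0.0426] [0.049 0.05  0.013] [ 19.  26. 174.] 320
```

View pics/s5.png

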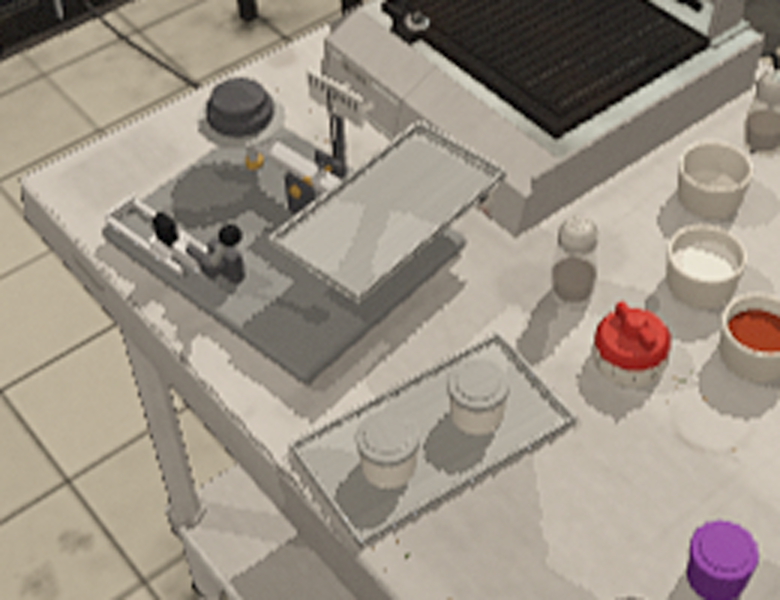

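The lock is home at (165,228), the lever is arrested at (230,237), and both pots are upright in the tray.

```bash
python3 -c "
from rig import order; print(order.sign_off())"
```

```text
the job is handed in; nothing more can be done
None
```

The job is done and handed in at about 47 s of the 200 s: both pots present were weighed together, the beam was arrested level again, the pots stand upright in the tray, the transport lock is home, and the timer and shaker were not touched.

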